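Zero the bench caliper and gauge the tube collars

TASK

First slide the empty caliper's jaws fully shut and, with them shut, turn the bezel knob until its pointer is on the red zero mark. Then gauge every collar on the bench one at a time from the thinnest to the thickest: stand it upright between the jaws, let go of it, slide the jaw shut on it until it presses lightly but firmly for a moment, open up and stand the collar upright in the wooden tray. Finish with all collars in the tray, the caliper fully shut and still on zero, and leave the glue bottle, offcut and screwdriver alone.

Things in the scene. Friction and masses are not known exactly. Their poses are not given: they have to be found in the camera images.
- collar_white: Loose white plastic tube collar: in effect a solid upright cylinder 34 mm in diameter and 32 mm tall with a dark blind bore mark on top, about 60 g. Origin at the centre of its underside, z up along its axis. Present in some runs only.
- collar_brown: Loose brown plastic tube collar: in effect a solid upright cylinder 42 mm in diameter and 32 mm tall with a dark blind bore mark on top, about 60 g. Origin at the centre of its underside, z up along its axis. Present in some runs only.
- collar_grey: Loose grey plastic tube collar: in effect a solid upright cylinder 50 mm in diameter and 32 mm tall with a dark blind bore mark on top, about 60 g. Origin at the centre of its underside, z up along its axis. Present in some runs only.
- caliper: Big steel caliper fixed flat on the bench. Origin on the bench in the plane of the fixed jaw's face; +y is the way the sliding jaw opens, z up. Beam along y from -130 to 170 mm, centred at x=95 mm, 30 mm wide, 16 mm high. Both jaws are bars 18 mm thick from x=80 to x=-40 mm, sticking out roughly towards the robot, 3 to 18 mm above the bench. Parts stand on the bare bench between them.
- gauge_spot (a point): Point on the bench at the fixed jaw's face, 28 mm in from the jaw tips (caliper x=-12 mm, y=0). A part standing here, its side a few mm off the face, leaves room for fingers on both sides if they close along the caliper's x axis (92 mm to the beam).
- jaw (a joint): Gap between the two measuring faces, in m: 0 shut to 0.09 fully open. With a part squeezed between the jaws it reads the part's diameter. Slides against about 1.5 N of friction plus damping (6 N per m/s) and stays where it is left. In the rules, caliper_c0 is the bar of the fixed jaw and jaw_c0 that of the sliding jaw.
- thumb (a point): Top centre of the black grip block (yellow stripe) on the sliding jaw's blue carriage: push or grip it to slide the jaw. Block 20 mm along the caliper's x, 16 mm along y, 32 to 62 mm above the bench. Carriage below: 44 mm in x, 70 mm in y, top at 32 mm. The sliding jaw's inner face is 35 mm to the -y side of the block's centre.
- bezel (a joint): Angle of the bezel knob on the dial, rad, positive anticlockwise from above; 0 when its red pointer points at the red zero mark on the dial's rim, which lies in the caliper's +x direction from the knob's axis. Range -1.6 to 1.6; 0.03 N m friction, stays where left. Starts 0.5 to 1.4 rad off zero.
- bezel_grip (a point): Centre of the bar grip's top of the bezel knob, on the knob's axis. The bar is grey, 50 mm long along the pointer, 14 mm thick, 24 mm tall (42 to 66 mm above the bench); its x axis points along the pointer. Below it is a black disc of 27 mm radius and the white dial (42 mm radius, top at 32 mm).
- tray: Fixed light wooden tray, 270 mm (its x) by 170 mm (its y), 28 mm high, walls and floor 5 mm. Origin at the centre of its underside.
- glue: Bystander: yellow glue bottle, 110 mm tall, 52 mm diameter. Origin at its underside's centre.
- offcut: Bystander: wooden offcut 70 x 45 x 45 mm. Origin at its underside's centre.
- driver: Bystander: screwdriver lying near the robot's base, roughly across; its long axis is its x.
Mind the look-alikes: they are no part of the job. Several things have the shape of the collar_white; the one meant has the colours described above.

How it is judged (in metres and radians):
On the way, in this order (a step that is already met when the one before it is completed fails the run):
1. the empty caliper jaws are slid fully shut, before the bezel is zeroed (value of joint jaw below 0.003 m), for 0.2 s.
2. with the jaws shut, the bezel is turned until its pointer is on the red zero mark (within 0.12 rad) (value of joint bezel between -0.12 and 0.12 rad and value of joint jaw below 0.003 m), for 0.3 s.
3. the white collar stands upright between the jaws, out of the fingers, and the sliding jaw presses it against the fixed jaw with 1.5 to 30 N for 0.2 s (contact force between jaw_c0 and collar_white between 1.5 and 30 N and contact force between caliper_c0 and collar_white above 1.5 N and contact force between the fingers and collar_white below 0.3 N and angle between collar_white's own z axis and vertical below 0.15 rad), for 0.2 s.
4. the brown collar stands upright between the jaws, out of the fingers, and the sliding jaw presses it against the fixed jaw with 1.5 to 30 N for 0.2 s (contact force between jaw_c0 and collar_brown between 1.5 and 30 N and contact force between caliper_c0 and collar_brown above 1.5 N and contact force between the fingers and collar_brown below 0.3 N and angle between collar_brown's own z axis and vertical below 0.15 rad), for 0.2 s.
5. the grey collar stands upright between the jaws, out of the fingers, and the sliding jaw presses it against the fixed jaw with 1.5 to 30 N for 0.2 s (contact force between jaw_c0 and collar_grey between 1.5 and 30 N and contact force between caliper_c0 and collar_grey above 1.5 N and contact force between the fingers and collar_grey below 0.3 N and angle between collar_grey's own z axis and vertical below 0.15 rad), for 0.2 s.
At the end, for the whole second after the job is handed in: Every collar that is present stands upright (within 0.15 rad) and at rest on the tray's floor, inside its walls; the caliper's jaws are shut (gap under 3 mm) and the bezel's pointer is within 0.12 rad of the zero mark (all of step 2 and x of collar_white in the frame of tray between -0.13 and 0.13 m and y of collar_white in the frame of tray between -0.08 and 0.08 m and z of each of collar_white, collar_brown, collar_grey in the frame of tray below 0.009 m and angle between each of collar_white, collar_brown, collar_grey's own z axis and vertical below 0.15 rad and linear speed of each of collar_white, collar_brown, collar_grey below 0.02 m/s and x of collar_brown in the frame of tray between -0.13 and 0.13 m and y of collar_brown in the frame of tray between -0.08 and 0.08 m and x of collar_grey in the frame of tray between -0.13 and 0.13 m and y of collar_grey in the frame of tray between -0.08 and 0.08 m); the robot touches nothing.
It fails at once if the glue is disturbed (moved over 30 mm) (distance of glue from where it was at the start of the episode above 0.03 m).
It fails at once if the offcut is disturbed (moved over 30 mm) (distance of offcut from where it was at the start of the episode above 0.03 m).
It fails at once if the driver is disturbed (moved over 30 mm) (distance of driver from where it was at the start of the episode above 0.03 m).
Of collar_white, collar_brown, collar_grey only 2 to 3 are there at a start; the rules pass over those that are not, and their reading is None.
At some moment in a run one of collar_white, collar_brown, collar_grey may be knocked a few centimetres aside while the robot is not near it.
It also fails if it takes over 210 s, if anything falls off the work surface, if the arm or the gripper's body presses on something with over 40 N, if the wrist force passes 120 N, or if a joint passes its speed limit or range.

ROBOT

A 6-joint arm with a two-finger parallel gripper is mounted at the origin on the work surface. World frame = base frame: x ahead of the robot, y to its left, z up, the work surface at z = 0. Lengths are in mm, angles in rad, forces in N, time in s.
With the tool pointing down it reaches from about 400 to 925 mm from the base axis. Payload 12.5 kg.
Tool frame: the origin (TCP) lies between the finger pads; the fingertips stand env.tip_extent ahead of it and the grasp point (between the pads) lies 11 mm behind it (env.tip_extent is the distance from the TCP to the fingertips, in mm); z points along the fingers, y is the line along which they close (so a half turn about z gives the same grasp; the last joint's range is limited). The gripper opens to 95 mm and grips with 3 to 60 N. Pads are 20 mm wide; open, the fingers measure 119 mm over their backs; the gripper's body (75 mm by 180 mm) begins 59 mm behind the grasp point.
Start: joints at [-1.343, 0.491, 1.559, -0, 1.092, -0.106], TCP at [204.795, -590.512, 222.661] pointing down, gripper open.
Joint ranges: [-3.1, 3.1], [-0.84, 2.19], [0.05, 2.79], [-1.13, 4.28], [0.06, 2.93], [-2.69, 2.69]. Speed limits (rad/s): [2.22, 2.22, 2.79, 3.14, 3.14, 3.14].

INTERFACE

Orientations are given as [roll, pitch, yaw] about the fixed x, y, z axes, in that order (R = Rz(yaw) Ry(pitch) Rx(roll)).
In Python, from cell import env gives the robot as it stands.
- The arm moves only by the tool carry_out, never from a script. Its argument "motion" is a list of rows, each a list of 5 numbers: the shift along the tool's x, y, z in mm, then the turn about the tool's z in degrees, then the closure, from 0 (fully open) to 1 (shut). A call has 1 to 12 rows; each row shifts and turns the commanded pose from where the row before left it, along the tool's axes as they then stand; what a row does not reach is not made up. A row lasts 1/10 s, in which the tool goes at most 50 mm and 8.59 degrees, less where a joint would pass 70% of its speed; a pose out of reach is approached as far as the arm can. A call with a gripper value outside its range is refused whole. The fingers move at their own pace and stop on an object; the grip force is fixed at half the most. Time passes only in rows, so rows that do not move let the fingers close. It gives the time, the measured TCP pose, the force, the opening and the grip force at its end, in the units of the state.
- env.state(): the state, without advancing time (a new reading comes with each control period).
- env.read_camera(name): name is "scene" or "side" or "wrist"; returns a dict with "color" (480x640x3 uint8, red, green, blue), "K" (3x3 intrinsics, pixels), "dist" ([k1, k2, p1, p2, k3] as OpenCV has them; the pictures are not rectified), "R" (3x3) and "t" (3): a world point X has camera coordinates R X + t; the wrist camera has in their place "hand_eye" (4x4, takes a point from camera to tool coordinates, whose origin is the TCP and whose axes are the flange's). Camera axes: x right, y down, z forward; pixel columns grow to the right and rows downward; lengths in mm; the calibration is good to about 2 mm. A picture is of the moment at which its call begins: read the wrist's pose just before it. There is no depth.
- env.job_done(): hands the job in; it is judged then, once.
The state is a dict: "t": time; "joints": joint angles; "qvel": joint speeds; "tau": joint torques, N m; "eef_pos": TCP position; "tcp_rot": TCP orientation; "ft_force": force on the tool from outside, world axes, zero at the start; "moment": the same for the moment, N m; "opening": opening from 0.0 (shut) to 1.0 (fully open); "grip_force": force on a finger pad.
Only numpy, scipy, OpenCV 4.12 (cv2) and the standard library are available. Lean on these libraries where they do the work, as an engineer would, in place of code of your own. Each camera call takes 0.05 s, during which the arm holds its last target. There are 200 camera calls.

## Working session

There is one attempt and no reset: what is moved stays moved. The work goes in short steps, Python scripts to look and compute and a tool call to move; the robot and the scene stay as the last step left them, time stands still between calls to the robot, and variables do not carry over. Pictures are saved under pics/ and viewed, at most 14 in all, crops included, and the job is handed in when it is done.

Besides the shell and the picture viewer there is one more tool, called as a command line: name --pt "numbers of a row" for each row, then --argument value for the rest. carry_out: Moves the arm, as the interface text tells. Its arguments: {"type":"object","properties":{"motion":{"type":"array"}},"required":["motion"]}

```bash
ls; mkdir -p pics
python3 - <<'E'
from cell import env
import cv2
print(env.state(), env.tip_extent)
for n in("scene","side"):
    d=env.read_camera(n); cv2.imwrite(f"pics/{n}0.png",d["color"][:,:,::-1]); print(n,d["K"],d["dist"],d["R"],d["t"])
E
```

```text
pics
{'t': 0.0, 'joints': array([-1.34260992e+00,  4.91563087e-01,  1.55948755e+00, -2.02474799e-05,
        1.09170264e+00, -1.05561388e-01]), 'qvel': array([-0.00076245, -0.00091093,  0.00063595, -0.00078139,  0.00209738,
        0.0006798 ]), 'tau': array([ 9.54221764e-05, -6.12648082e+01, -2.58189958e+01,  6.93845353e-02,
        4.82056872e-02, -4.76894411e-05]), 'eef_pos': array([ 204.72322635, -590.24980555,  222.04643583]), 'tcp_rot': array([-3.14043660e+00, -1.04432361e-04,  3.33757077e-01]), 'ft_force': array([-0.10932878,  0.05006058,  0.25417441]), 'moment': array([-0.00065935,  0.01065081, -0.03993813]), 'grip_force': 0.0, 'opening': 1.0000811373018943} 8.0
scene [[445.6614818    0.         328.19383434]
 [  0.         445.6614818  238.46101916]
 [  0.           0.           1.        ]] [-0.07918406  0.          0.          0.          0.        ] [[-0.08676531  0.99611864  0.01481317]
 [ 0.64133063  0.0672281  -0.76431368]
 [-0.76234297 -0.05681578 -0.64467447]] [  52.83817663 -315.13609691 1325.95949091]
side [[496.92069592   0.         325.35922646]
 [  0.         496.92069592 246.7466012 ]
 [  0.           0.           1.        ]] [-0.06418997  0.          0.          0.          0.        ] [[-0.88770042 -0.46042037 -0.00102562]
 [-0.31490376  0.60876333 -0.72817775]
 [ 0.33589222 -0.64608072 -0.68538756]] [546.28626885 231.96769827 787.40137542]
```

View pics/scene0.png

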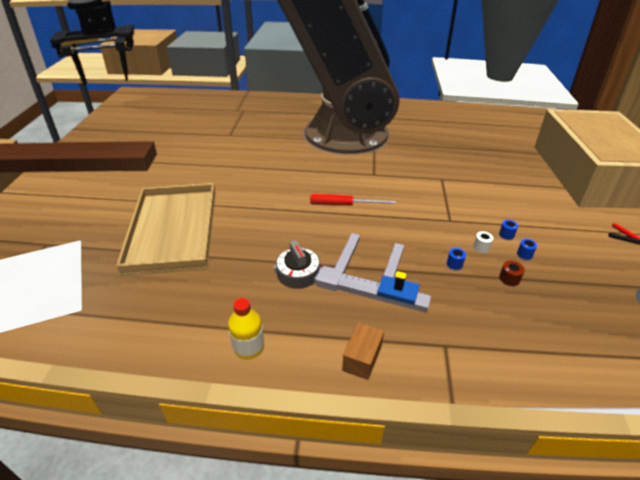

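View pics/side0.png

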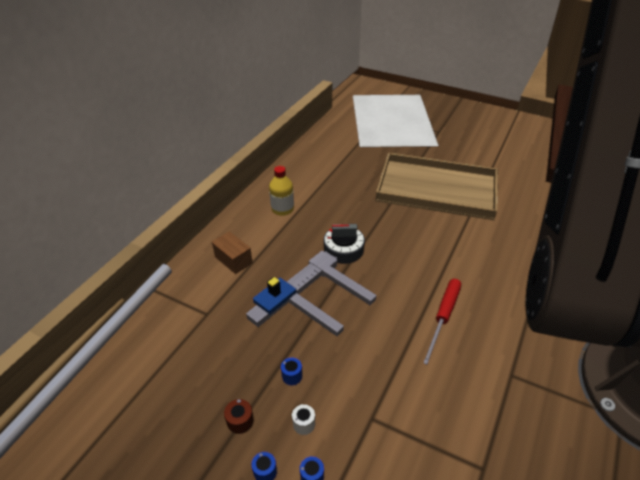

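The pictures show a white collar at scene (484,241) / side (304,418) and a brown one at (512,272) / (239,415). Three blue look-alikes sit at scene (509,229), (527,249) and (456,258). No grey collar is visible. The caliper's dial is at (298,266), the yellow thumb at (400,275), the tray at (170,227), the glue at (245,330), the offcut at (363,350) and the driver at (350,200).

```bash
cat > h.py <<'E'
from cell import env
import cv2, numpy as np
from scipy.spatial.transform import Rotation as Ro
def cam(n):
    s=env.state(); d=env.read_camera(n)
    if n=="wrist":
        T=np.eye(4); T[:3,:3]=Ro.from_euler('xyz',s["tcp_rot"]).as_matrix(); T[:3,3]=s["eef_pos"]
        M=np.linalg.inv(T@d["hand_eye"]); d["R"],d["t"]=M[:3,:3],M[:3,3]
    d["img"]=d["color"][:,:,::-1].copy(); return d
def ray(d,px,z):
    px=np.array(px,float).reshape(-1,1,2)
    n=cv2.undistortPoints(px,d["K"],np.array(d["dist"]))[:,0]
    v=np.c_[n,np.ones(len(n))]@d["R"]; c=-d["R"].T@d["t"]
    return c+v*((z-c[2])/v[:,2])[:,None]
def proj(d,X):
    return cv2.projectPoints(np.array(X,float).reshape(-1,3),cv2.Rodrigues(d["R"])[0],d["t"],d["K"],np.array(d["dist"]))[0][:,0]
def tool(p):   # world point -> shift in tool axes
    s=env.state(); return Ro.from_euler('xyz',s["tcp_rot"]).as_matrix().T@(np.array(p)-s["eef_pos"])
E
python3 - <<'E'
from h import *
np.set_printoptions(suppress=True,precision=1)
a=cam("scene"); b=cam("side")
for n,z,p,q in [("white",32,(484,236),(304,413)),("brown",32,(512,267),(239,409)),("dial",32,(298,263),(344,240)),("thumb",62,(401,274),(273,285)),("beamend",16,(429,300),(252,315)),("fixtip",18,(354,236),(372,296)),("slidetip",18,(398,246),(338,328)),("traycentre",5,(170,227),(438,186)),("glue",0,(248,352),(283,210)),("driver",10,(332,200),(450,294)),("drvtip",5,(395,202),(427,360)),("offcut",20,(363,350),(232,253)),("blue1",32,(456,254),(291,366)),("blue2",32,(509,225),(312,464)),("blue3",32,(527,245),(264,460)),("tr1",28,(213,185),(498,163)),("tr2",28,(140,188),(390,156)),("tr3",28,(120,270),(378,190)),("tr4",28,(208,263),(495,212))]:
    print(n,ray(a,p,z)[0][:2],ray(b,q,z)[0][:2])
E
```

```text
white [488.7 313.4] [488.6 312.8]
brown [578.2 351.6] [577.4 352. ]
dial [608.2 -58.1] [601.1 -54.2]
thumb [649.2 131.4] [647.2 138.4]
beamend [663.8 187. ] [667.6 183. ]
fixtip [500.2  44.4] [495.3  45.4]
slidetip [522.6 135.3] [518.3 139.7]
traycentre [ 495.7 -357.4] [ 497.2 -356.1]
glue [ 794.6 -116.2] [ 782.  -113.1]
driver [364.2 -12.5] [369.5 -32.7]
drvtip [349.  135.5] [360.4 122.5]
offcut [786.2  71.1] [788.8  71.5]
blue1 [551.3 247. ] [546.5 251.3]
blue2 [445.1 375.3] [441.7 374.5]
blue3 [508.6 398.2] [503.  400.2]
tr1 [ 357.8 -297.1] [ 388.1 -485.7]
tr2 [ 387.4 -467.2] [ 636.2 -389.8]
tr3 [ 658.9 -391.6] [ 607.6 -245.7]
tr4 [ 622. -230.] [ 350.  -290.8]
```

carry_out --pt "0 0 -30 0 0" --pt "10 -10 -40 0 0" --pt "29 -26 -30 0 0" --pt "29 -26 -30 0 0" --pt "29 -26 0 0 0" --pt "29 -26 0 0 0" --pt "29 -26 0 0 0" --pt "29 -26 0 0 0" --pt "29 -26 0 0 0" --pt "29 -26 0 0 0" --pt "29 -26 0 0 0" --pt "29 -26 0 0 0"

```text
t: 1.4
eef_pos: [400.2, -235.6, 352.7]
tcp_rot: [3.141, -0.0, 0.334]
ft_force: [0.6, -1.0, -0.5]
opening: 1.002
grip_force: 0.0
```

carry_out --pt "29 -26 0 0 0" --pt "29 -26 0 0 0" --pt "29 -26 0 0 0" --pt "29 -26 0 0 0" --pt "29 -26 0 0 0" --pt "29 -26 0 0 0" --pt "29 -26 0 0 0" --pt "0 0 0 8 0" --pt "0 0 0 8 0" --pt "0 0 0 8 0" --pt "0 0 0 8 0" --pt "0 0 0 1 0"

```text
t: 2.6
eef_pos: [531.9, 1.4, 352.5]
tcp_rot: [3.141, 0.0, -0.245]
ft_force: [1.0, -0.6, 0.3]
opening: 1.0
grip_force: 0.0
```

Run:
```python
from h import *
d=cam("wrist"); cv2.imwrite("pics/w1.png",d["img"]); print(env.state()["eef_pos"],env.state()["tcp_rot"],d["hand_eye"],d["K"],d["dist"])
```

```text
[531.88196883   1.35887464 352.51097122] [ 3.14145072e+00  1.77724045e-04 -2.41529373e-01] [[-1.56189580e-04 -9.58068940e-01 -2.86537750e-01  8.05373191e+01]
 [ 9.99999946e-01 -6.66072780e-05 -3.22384075e-04 -1.30557952e-01]
 [ 2.89780670e-04 -2.86537785e-01  9.58068898e-01 -1.62490378e+02]
 [ 0.00000000e+00  0.00000000e+00  0.00000000e+00  1.00000000e+00]] [[399.02642348   0.         319.63379764]
 [  0.         399.02642348 234.18719343]
 [  0.           0.           1.        ]] [-0.03177523  0.          0.          0.          0.        ]
```

View pics/w1.png

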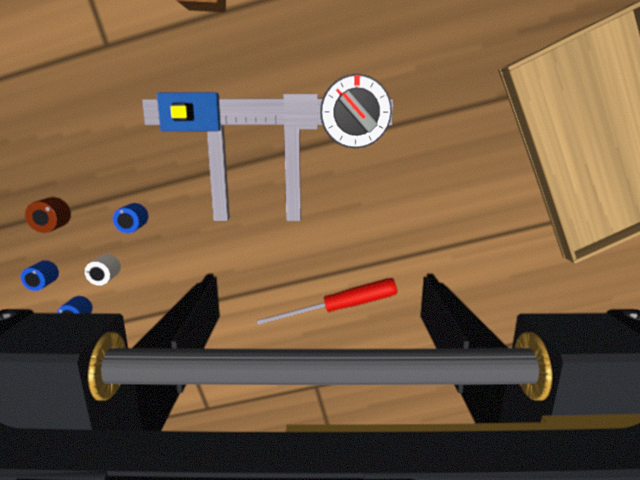

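The wrist view shows the dial at (356,111) with its zero mark straight up at (357,79). The pointer is up-left, about +0.7 rad. The thumb is at (180,112), the fixed jaw's face edge at u≈286 with its tip at v=220, and the sliding jaw's face edge at u≈227. The white collar is at (97,271), the brown at (42,216), and three blue look-alikes at (127,218), (38,275) and (74,308).

Run:
```python
from h import *
np.set_printoptions(suppress=True,precision=1)
d=cam("wrist"); im=d["img"]; hsv=cv2.cvtColor(im,cv2.COLOR_BGR2HSV)
# steel: low saturation, bright
m=((hsv[...,1]<50)&(hsv[...,2]>100)).astype(np.uint8)
for v in (140,160,180,200,210):
    u=np.flatnonzero(m[v,200:310])+200
    k=np.split(u,np.flatnonzero(np.diff(u)>1)+1); print(v,[(x[0],x[-1]) for x in k if len(x)>5])
for u in (215,220,290,295): 
    c=np.flatnonzero(m[130:230,u])+130; print(u,c[-1])
y=((hsv[...,0]>22)&(hsv[...,0]<35)&(hsv[...,1]>180)&(hsv[...,2]>150)).astype(np.uint8); y[200:]=0
M=cv2.moments(y,True); th=(M['m10']/M['m00'],M['m01']/M['m00'])
r=((hsv[...,0]<8)|(hsv[...,0]>172))&(hsv[...,1]>150)&(hsv[...,2]>100); r[160:]=0; r[:,:310]=0
n,l,s,c=cv2.connectedComponentsWithStats(r.astype(np.uint8)); print(s,c)
print("thumb",th,ray(d,th,62))
i=np.argmax(s[1:,4])+1; 
cv2.imwrite("pics/dial.png",cv2.resize(im[60:240,140:420],None,fx=2.8,fy=2.8,interpolation=cv2.INTER_CUBIC))
```

```text
140 [(np.int64(208), np.int64(222)), (np.int64(285), np.int64(299))]
160 [(np.int64(209), np.int64(223)), (np.int64(285), np.int64(299))]
180 [(np.int64(211), np.int64(224)), (np.int64(286), np.int64(299))]
200 [(np.int64(212), np.int64(226)), (np.int64(286), np.int64(300))]
210 [(np.int64(213), np.int64(226)), (np.int64(286), np.int64(300))]
215 220
220 220
290 220
295 220
[[     0      0    640    480 307046]
 [   355     76      5      9     39]
 [   337     90     28     29    115]] [[319.5 239.6]
 [356.7  79.8]
 [352.  103.9]]
thumb (178.67441860465115, 111.29651162790698) [[651.4 130.7  62. ]]
```

View pics/dial.png

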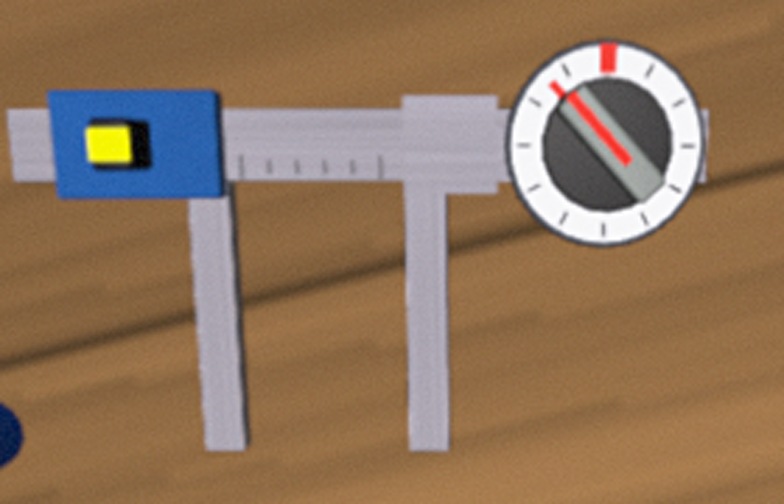

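Run:
```python
from h import *
np.set_printoptions(suppress=True,precision=2)
d=cam("wrist")
f=ray(d,[(292.0,140),(293.0,210),(284.9,140),(286,210),(299.3,140),(300,210)],18)
s=ray(d,[(215.5,140),(220,210),(208,140),(213,210)],18)
print(f[:,:2]); print(s[:,:2])
v=f[0]-f[1]; print("yaw fixed",np.arctan2(v[1],v[0])); v=s[0]-s[1]; print("yaw slide",np.arctan2(v[1],v[0]))
tips=ray(d,[(286.5,220.5),(220,220.5)],18); print("tips",tips[:,:2])
C=lambda x,y:(140+x/2.8,60+y/2.8)
dc=ray(d,C(606,143),32)[0]; mk=ray(d,C(608,57),32)[0]; print("dial",dc,"mark dir",np.arctan2(*(mk-dc)[1::-1]))
be=ray(d,[C(572,93),C(630,162)],66); v=be[0]-be[1]; print("bar",be[:,:2],"dir",np.arctan2(v[1],v[0]))
psi=-0.245
X=np.array([np.cos(psi),np.sin(psi)]); Y=np.array([-np.sin(psi),np.cos(psi)])
th=ray(d,(178.67,111.3),62)[0,:2]
o=tips[0,:2]+40*X
for n,p in(("dial",dc[:2]),("thumb",th),("tip2",tips[1,:2]),("origin",o)): print(n,p,(p-o)@X,(p-o)@Y)
for n,px in(("white",(97,271)),("brown",(42,216))): print(n,ray(d,px,32))
```

```text
[[589.89  22.04]
 [505.11  43.13]
 [591.95  30.43]
 [507.24  51.82]
 [587.78  13.41]
 [502.99  34.45]]
[[612.23 112.64]
 [527.32 133.94]
 [614.44 121.56]
 [529.46 142.68]]
yaw fixed -0.24386790327169952
yaw slide -0.24574937081016013
tips [[493.7   54.8 ]
 [514.07 138.19]]
dial [604.53 -60.08  32.  ] mark dir -0.2391020326043551
bar [[625.87 -48.41]
 [595.84 -64.62]] dir 0.49489830976811644
dial [604.53 -60.08] 95.3907509021076 -84.57313329984004
thumb [651.1  130.97] 94.22738170595011 112.07283827400013
tip2 [514.07 138.19] -40.46244498216581 85.83251698144963
origin [532.5  45.1] 0.0 0.0
white [[490.05 312.8   32.  ]]
brown [[576.48 352.67  32.  ]]
```

carry_out --pt "17 -31 0 0 0" --pt "17 -31 0 0 0" --pt "17 -31 0 0 0" --pt "17 -31 0 0 0" --pt "17 -30.5 0 0 0" --pt "0 0 30 0 0" --pt "0 0 45 0 0" --pt "0 0 45 0 0" --pt "0 0 45 0 0" --pt "0 0 40 0 0" --pt "0 0 25 0 0" --pt "0 0 0 0 0"

```text
t: 3.95
eef_pos: [649.9, 130.7, 119.0]
tcp_rot: [3.139, 0.006, -0.24]
ft_force: [-0.5, 0.2, 0.5]
opening: 1.003
grip_force: 0.0
```

```bash
cat >> h.py <<'E'
psi=-0.2445
O=np.array([532.5,45.1]); X=np.array([np.cos(psi),np.sin(psi)]); Y=np.array([-np.sin(psi),np.cos(psi)])
def cal(p): p=np.array(p)[:2]-O; return np.array([p@X,p@Y])
def wor(x,y): return O+x*X+y*Y
E
python3 - <<'E'
from h import *
s=env.state(); print(s["eef_pos"],s["tcp_rot"],cal(s["eef_pos"]))
d=cam("wrist"); cv2.imwrite("pics/w2.png",d["img"])
E
```

```text
[649.93160065 130.7083718  118.95548299] [ 3.13941964  0.00592406 -0.23977835] [ 93.21568306 111.48906038]
```

View pics/w2.png

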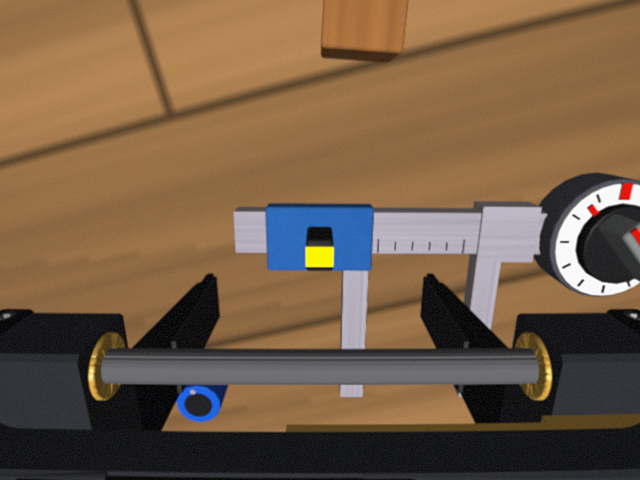

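The thumb is centred between the fingers at (320,255), so I'll descend and grip it.

carry_out --pt "1 0 30 0 0" --pt "0 0 28 0 0" --pt "0 0 15 0 0" --pt "0 0 0 0 0.8" --pt "0 0 0 0 1" --pt "0 0 0 0 1" --pt "0 0 0 0 1" --pt "0 0 0 0 1" --pt "0 0 0 0 1" --pt "0 0 0 0 1"

```text
t: 5.0
eef_pos: [652.5, 130.7, 49.8]
tcp_rot: [3.142, -0.0, -0.242]
ft_force: [0.2, -0.6, -0.4]
opening: 0.467
grip_force: 0.0
```

carry_out --pt "0 4 0 0 1" --pt "0 8 0 0 1" --pt "0 10 0 0 1" --pt "0 10 0 0 1" --pt "0 10 0 0 1" --pt "0 10 0 0 1" --pt "0 10 0 0 1" --pt "0 6 0 0 1" --pt "0 3 0 0 1" --pt "0 2 0 0 1" --pt "0 0 0 0 1"

```text
t: 6.1
eef_pos: [634.6, 59.6, 49.5]
tcp_rot: [3.141, 0.001, -0.242]
ft_force: [-5.4, -0.4, 2.3]
opening: 0.165
grip_force: 30.0
```

carry_out --pt "0 2 0 0 1" --pt "0 1 0 0 1" --pt "0 0.5 0 0 1" --pt "0 0 0 0 1" --pt "0 0 0 0 1"

```text
t: 6.6
eef_pos: [633.9, 56.7, 49.5]
tcp_rot: [3.141, 0.001, -0.242]
ft_force: [-4.5, 2.4, 1.8]
opening: 0.172
grip_force: 30.0
```

carry_out --pt "0 0.7 0 0 1" --pt "0 0.7 0 0 1" --pt "0 0 0 0 1" --pt "0 0 0 0 1"

```text
t: 7.0
eef_pos: [633.8, 56.4, 49.5]
tcp_rot: [-3.141, 0.0, -0.242]
ft_force: [-3.4, 9.6, 0.3]
opening: 0.163
grip_force: 30.0
```

carry_out --pt "0 0 0 0 0.4" --pt "0 0 0 0 0.4" --pt "0 0 0 0 0.4" --pt "0 0 0 0 0.4" --pt "0 0 0 0 0.4" --pt "0 0 0 0 0.4" --pt "0 0 -20 0 0.4" --pt "0 0 -40 0 0.4" --pt "0 40 0 0 0.4" --pt "0 40 0 0 0.4" --pt "0 40 0 0 0.4" --pt "0 0 0 0 0.4"

```text
t: 8.2
eef_pos: [604.2, -65.3, 109.8]
tcp_rot: [3.141, -0.0, -0.246]
ft_force: [1.2, 0.2, 0.5]
opening: 0.602
grip_force: 0.0
```

carry_out --pt "0 0 0 -8.4 0.4" --pt "0 0 0 -8.4 0.4" --pt "0 0 0 -8.4 0.4" --pt "0 0 0 -8.4 0.4" --pt "0 0 0 -8.4 0.4" --pt "0 0 0 0 0.4" --pt "0 0 0 0 0.4"

```text
t: 8.9
eef_pos: [605.1, -61.1, 109.6]
tcp_rot: [3.142, -0.0, 0.487]
ft_force: [-0.6, 0.0, 0.0]
opening: 0.598
grip_force: 0.0
```

Run:
```python
from h import *
s=env.state(); print(s["eef_pos"],s["tcp_rot"],s["opening"],cal(s["eef_pos"]),tool([604.3,-60,66]))
d=cam("wrist"); cv2.imwrite("pics/w3.png",d["img"])
```

```text
[605.12770909 -61.06331418 109.61731944] [ 3.14152460e+00 -7.30907211e-06  4.86794770e-01] 0.5978939364221884 [ 96.16673437 -85.42477748] [-0.23446507 -1.32996316 43.61722731]
```

View pics/w3.png

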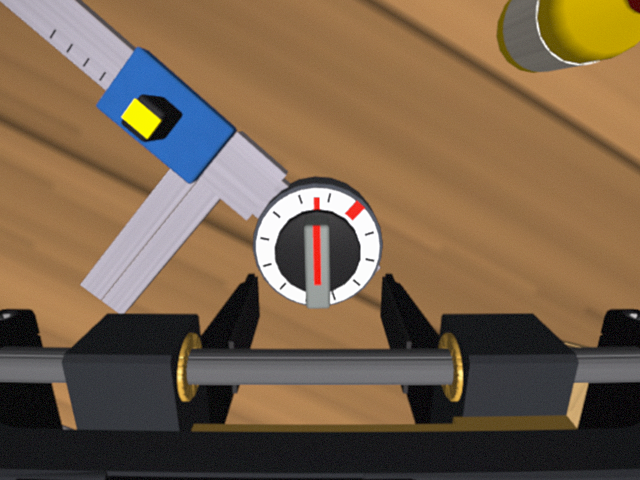

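The jaws are shut and the bar lies vertical at u≈317, aligned with the tool.

carry_out --pt "0 -1.2 25 0 0.4" --pt "0 0 20 0 0.4" --pt "0 0 11 0 0.4" --pt "0 0 0 0 1" --pt "0 0 0 0 1" --pt "0 0 0 0 1" --pt "0 0 0 0 1" --pt "0 0 0 0 1" --pt "0 0 0 0 1" --pt "0 0 0 0 1" --pt "0 0 0 0 1"

```text
t: 10.05
eef_pos: [604.3, -59.9, 54.0]
tcp_rot: [-3.141, -0.0, 0.491]
ft_force: [-2.0, 4.9, 5.9]
opening: 0.146
grip_force: 30.0
```

carry_out --pt "0 0 0 4 1" --pt "0 0 0 6 1" --pt "0 0 0 6 1" --pt "0 0 0 6 1" --pt "0 0 0 6 1" --pt "0 0 0 6 1" --pt "0 0 0 5 1" --pt "0 0 0 3 1" --pt "0 0 0 0 1" --pt "0 0 0 0 1"

```text
t: 11.05
eef_pos: [604.3, -59.9, 54.0]
tcp_rot: [-3.141, 0.0, -0.242]
ft_force: [-2.4, 5.6, 5.2]
opening: 0.148
grip_force: 30.0
```

Now I release, rise and check the dial, with the tray and scene in the same look.

carry_out --pt "0 0 0 0 0.3" --pt "0 0 0 0 0" --pt "0 0 0 0 0" --pt "0 0 0 0 0" --pt "0 0 0 0 0" --pt "0 0 0 0 0" --pt "0 0 -30 0 0" --pt "0 0 -45 0 0" --pt "0 0 -45 0 0" --pt "0 0 -45 0 0" --pt "0 0 -45 0 0" --pt "0 0 0 0 0"

```text
t: 12.25
eef_pos: [606.2, -60.7, 269.9]
tcp_rot: [-3.141, -0.01, -0.242]
ft_force: [0.3, -0.1, 0.0]
opening: 0.993
grip_force: 0.0
```

Run:
```python
from h import *
s=env.state(); print(s["eef_pos"],s["tcp_rot"],s["opening"])
d=cam("wrist"); cv2.imwrite("pics/w4.png",d["img"])
```

```text
[606.20570555 -60.65235593 269.89592543] [-3.14133617 -0.01005171 -0.24207804] 0.9930527854085363
```

View pics/w4.png

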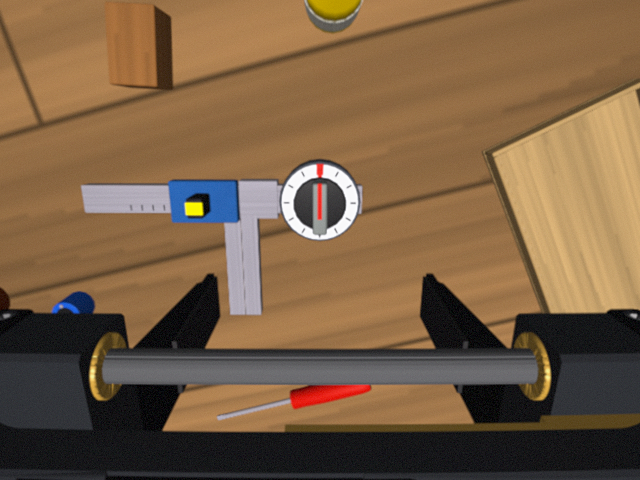

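The pointer is on the zero mark (both at u≈320) and the jaws are still shut. Next I open the jaws to about 70 mm.

carry_out --pt "0 -30 0 0 0.6" --pt "-1 -40 30 0 0.6" --pt "0 -40 35 0 0.6" --pt "0 -9.5 40 0 0.6" --pt "0 0 45 0 0.6" --pt "0 0 35 0 0.6" --pt "0 0 22 0 0.6" --pt "0 0 13 0 0.6" --pt "0 0 0 0 1" --pt "0 0 0 0 1" --pt "0 0 0 0 1" --pt "0 0 0 0 1"

```text
t: 13.5
eef_pos: [632.9, 56.5, 46.8]
tcp_rot: [-3.137, -0.003, -0.243]
ft_force: [7.2, 23.4, -8.6]
opening: 0.169
grip_force: 30.0
```

carry_out --pt "0 0 0 0 1" --pt "0 -4 0 0 1" --pt "0 -8 0 0 1" --pt "0 -10 0 0 1" --pt "0 -10 0 0 1" --pt "0 -10 0 0 1" --pt "0 -10 0 0 1" --pt "0 -10 0 0 1" --pt "0 -6 0 0 1" --pt "0 -2 0 0 1" --pt "0 0 0 0 0.6" --pt "0 0 0 0 0.6"

```text
t: 14.7
eef_pos: [648.1, 122.1, 45.6]
tcp_rot: [3.141, 0.001, -0.242]
ft_force: [0.2, 0.3, 0.5]
opening: 0.28
grip_force: 0.0
```

carry_out --pt "0 0 0 0 0.37" --pt "0 0 0 0 0.37" --pt "0 0 -30 0 0.37" --pt "0 0 -40 0 0.37" --pt "0 0 -30 0 0.37" --pt "-34 -24.5 0 0 0.37" --pt "-34 -24.5 0 0 0.37" --pt "-34 -24.5 0 0 0.37" --pt "-34 -24.5 0 0 0.37" --pt "-34 -24.5 0 0 0.37" --pt "-33 -24 0 0 0.37" --pt "0 0 0 -7 0.37"

```text
t: 15.9
eef_pos: [483.4, 315.2, 145.8]
tcp_rot: [3.142, 0.001, -0.117]
ft_force: [0.7, 0.2, -0.0]
opening: 0.632
grip_force: 0.0
```

carry_out --pt "0 0 0 -8.3 0.37" --pt "0 0 0 -8.3 0.37" --pt "0 0 0 -8.3 0.37" --pt "0 0 0 -8.3 0.37" --pt "0 0 0 -8.3 0.37" --pt "0 0 0 -8.3 0.37" --pt "0 0 0 -8.3 0.37" --pt "0 0 0 -8.3 0.37" --pt "0 0 0 -8.3 0.37" --pt "0 0 0 -8.3 0.37" --pt "0 0 0 0 0.37" --pt "0 0 0 0 0.37"

```text
t: 17.1
eef_pos: [486.4, 312.4, 145.6]
tcp_rot: [-3.142, 0.0, 1.324]
ft_force: [-0.1, -0.2, 0.4]
opening: 0.63
grip_force: 0.0
```

Run:
```python
from h import *
np.set_printoptions(suppress=True,precision=1)
s=env.state(); print(s["eef_pos"],s["tcp_rot"],s["opening"],cal(s["eef_pos"]))
d=cam("wrist"); cv2.imwrite("pics/w5.png",d["img"])
hsv=cv2.cvtColor(d["img"],cv2.COLOR_BGR2HSV); m=((hsv[...,1]<40)&(hsv[...,2]>150)).astype(np.uint8)
n,l,st,c=cv2.connectedComponentsWithStats(m)
for i in range(1,n):
    if st[i,4]>200: print(st[i],c[i],ray(d,c[i],32))
```

```text
[486.4 312.4 145.6] [-3.1  0.   1.3] 0.6304750345290007 [-109.4  248.2]
[262 265  44  42 930] [283.6 285. ] [[449.5 279.3  32. ]]
[550 317  35  30 663] [569.1 327.5] [[657.7 188.6  32. ]]
[399 404  19  17 259] [407.2 412.3] [[518.8 141.5  32. ]]
```

View pics/w5.png

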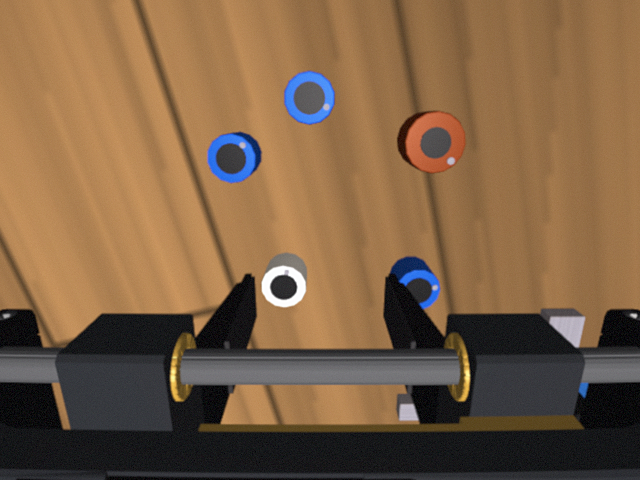

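The white collar now shows at (284,286), about 50 mm from where it started. It was knocked aside, the event the task warned of. The brown is at (436,142) and the blues at (310,97), (233,158) and (417,288).

Run:
```python
from h import *
np.set_printoptions(suppress=True,precision=1)
d=cam("wrist")
hsv=cv2.cvtColor(d["img"],cv2.COLOR_BGR2HSV); m=((hsv[...,1]<40)&(hsv[...,2]>185)).astype(np.uint8);m[:,320:]=0
ys,xs=np.nonzero(m); (c,r)=cv2.minEnclosingCircle(np.c_[xs,ys].astype(np.float32)); print(c,r)
p=ray(d,c,32)[0]; print(p, tool([p[0],p[1],22]))
for n in("brown",(436,142)),("b",(310,97)),("b",(233,158)),("b",(417,288)): print(n[0],ray(d,n[1],32))
for nm,px in(("scene",None),("side",None)):
    e=cam(nm); print(nm,proj(e,[p]))
    h2=cv2.cvtColor(e["img"],cv2.COLOR_BGR2HSV); q=proj(e,[p])[0].astype(int)
    mm=((h2[...,1]<50)&(h2[...,2]>130)).astype(np.uint8); mm2=np.zeros_like(mm); mm2[q[1]-25:q[1]+25,q[0]-25:q[0]+25]=1
    ys,xs=np.nonzero(mm*mm2); print(len(xs), xs.mean() if len(xs) else 0, ys.mean() if len(ys) else 0)
```

```text
(266.0, 224.0) 84.77037811279297
[450.  328.1  32. ] [  6.4 -39.1 123.7]
brown [[578.  355.4  32. ]]
b [[502.3 404.2  32. ]]
b [[441.2 378.7  32. ]]
b [[546.4 252.2  32. ]]
scene [[487.6 225. ]]
139 466.3956834532374 228.46043165467626
side [[322.3 433.1]]
147 336.04761904761904 413.9387755102041
```

Run:
```python
from h import *
np.set_printoptions(suppress=True,precision=1)
d=cam("wrist")
p=ray(d,(284,286.5),32)[0]; print(p, tool([p[0],p[1],19]),cal(p))
print(ray(cam("scene"),(466.4,228),26),ray(cam("side"),(336,413.9),26))
```

```text
[449.5 278.   32. ] [-42.3 -27.5 126.7] [-136.9  205.9]
[[457.9 282.7  26. ]] [[447.4 289.5  26. ]]
```

carry_out --pt "-21 -14 0 0 0.37" --pt "-21 -13.5 10 0 0.37" --pt "0 0 25 0 0.37" --pt "0 0 0 0 0.37" --pt "0 0 0 0 0.37"

```text
t: 17.95
eef_pos: [450.0, 278.4, 110.9]
tcp_rot: [-3.141, 0.0, 1.328]
ft_force: [0.6, -1.0, 1.1]
opening: 0.633
grip_force: 0.0
```

```bash
cat >> h.py <<'E'
def ring(d,lo,hi,roi):  # centre of the biggest blob's enclosing ellipse in an HSV range
    x0,y0,x1,y1=roi; h=cv2.inRange(cv2.cvtColor(d["img"],cv2.COLOR_BGR2HSV),lo,hi)[y0:y1,x0:x1]
    c=max(cv2.findContours(h,cv2.RETR_EXTERNAL,cv2.CHAIN_APPROX_NONE)[0],key=cv2.contourArea)
    e=cv2.fitEllipse(cv2.convexHull(c)); return (e[0][0]+x0,e[0][1]+y0),e[1]
E
python3 - <<'E'
from h import *
np.set_printoptions(suppress=True,precision=1)
d=cam("wrist"); print(env.state()["eef_pos"])
c,ax=ring(d,(0,0,185),(180,40,255),(240,180,400,400)); p=ray(d,c,32)[0]; print(c,ax,p,tool([p[0],p[1],19]))
cv2.imwrite("pics/w6.png",d["img"][150:400,180:460])
E
```

```text
[450.2 278.6 111.3]
(319.27520751953125, 247.9657745361328) (49.6377067565918, 52.06481170654297) [449.1 278.6  32. ] [-0.3 -1.1 92.3]
```

View pics/w6.png

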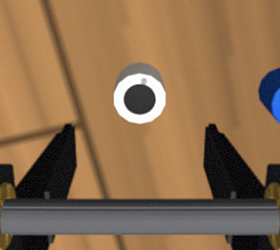

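The white collar is centred at crop (139,98) between the fingers.

carry_out --pt "0 -1 30 0 0.37" --pt "0 0 35 0 0.37" --pt "0 0 20 0 0.37" --pt "0 0 12 0 0.37" --pt "0 0 0 0 0.37" --pt "0 0 0 0 1" --pt "0 0 0 0 1" --pt "0 0 0 0 1" --pt "0 0 0 0 1" --pt "0 0 0 0 1" --pt "0 0 0 0 1" --pt "0 0 0 0 1"

```text
t: 19.2
eef_pos: [449.0, 278.6, 14.4]
tcp_rot: [3.141, -0.001, 1.329]
ft_force: [0.1, -0.1, 7.0]
opening: 0.355
grip_force: 30.0
```

carry_out --pt "0 0 -15 0 1" --pt "0 0 -30 0 1" --pt "0 0 -35 0 1" --pt "0 0 0 0 1" --pt "0 0 0 0 1"

```text
t: 19.7
eef_pos: [448.8, 278.6, 94.2]
tcp_rot: [3.14, -0.001, 1.329]
ft_force: [-0.0, -0.2, -1.2]
opening: 0.35
grip_force: 30.0
```

Run:
```python
from h import *
np.set_printoptions(suppress=True,precision=2)
s=env.state(); print(s["eef_pos"],s["tcp_rot"],s["opening"],s["grip_force"]); w=wor(-12,21); print(tool([w[0],w[1],14]))
d=cam("scene");print(proj(d,[*s["eef_pos"]]));
```

```text
[448.78 278.56  94.16] [ 3.14 -0.    1.33] 0.34978060153419943 29.999622702598572
[-185.61  125.21   80.15]
[[470.72 199.24]]
```

carry_out --pt "-20 14 0 0 1" --pt "-35 24 0 0 1" --pt "-40 27 0 0 1" --pt "-40 27 0 0 1" --pt "-35 23 0 0 1" --pt "-15.5 10 0 0 1" --pt "0 0 0 0 1" --pt "0 0 30 0 1" --pt "0 0 30 0 1" --pt "0 0 12 0 1" --pt "0 0 6 0 1" --pt "0 0 0 0 1"

```text
t: 20.95
eef_pos: [525.2, 69.0, 15.3]
tcp_rot: [-3.14, 0.0, 1.329]
ft_force: [-0.0, 0.7, -0.1]
opening: 0.349
grip_force: 30.0
```

Run:
```python
from h import *
np.set_printoptions(suppress=True,precision=2)
s=env.state(); print(s["eef_pos"],s["tcp_rot"],cal(s["eef_pos"]),s["ft_force"],tool([*wor(-12,21),14.3]))
```

```text
[525.16  69.01  15.34] [-3.14  0.    1.33] [-12.91  21.43] [-0.03  0.66 -0.07] [-0.43  0.91  1.04]
```

carry_out --pt "0 0.5 0.8 0 1" --pt "0 0 0 0 0.37" --pt "0 0 0 0 0.37" --pt "0 0 0 0 0.37" --pt "0 0 0 0 0.37" --pt "0 0 0 0 0.37" --pt "0 0 -20 0 0.37" --pt "0 0 -35 0 0.37" --pt "0 0 -45 0 0.37" --pt "27 36 0 0 0.37" --pt "27 36 0 0 0.37" --pt "27 36 0 0 0.37"

```text
t: 22.15
eef_pos: [651.8, 121.7, 115.9]
tcp_rot: [3.14, -0.0, 1.328]
ft_force: [0.4, -0.1, -0.9]
opening: 0.631
grip_force: 0.0
```

carry_out --pt "0 0 0 8.2 0.37" --pt "0 0 0 8.2 0.37" --pt "0 0 0 8.2 0.37" --pt "0 0 0 8.2 0.37" --pt "0 0 0 8.2 0.37" --pt "0 0 0 8.2 0.37" --pt "0 0 0 8.2 0.37" --pt "0 0 0 8.2 0.37" --pt "0 0 0 8.2 0.37" --pt "0 0 0 8.2 0.37" --pt "0 0 0 8 0.37" --pt "0 0 0 0 0.37"

```text
t: 23.35
eef_pos: [650.2, 121.0, 114.8]
tcp_rot: [3.141, 0.0, -0.244]
ft_force: [0.6, 0.2, 1.1]
opening: 0.63
grip_force: 0.0
```

Run:
```python
from h import *
np.set_printoptions(suppress=True,precision=2)
d=cam("wrist"); s=env.state(); print(s["eef_pos"],s["tcp_rot"],s["opening"],cal(s["eef_pos"]))
c,ax=ring(d,(22,180,150),(35,255,255),(150,100,500,420)); p=ray(d,c,62)[0]; print(c,p,cal(p),tool([*p[:2],48]))
cv2.imwrite("pics/w7.png",d["img"])
```

```text
[650.21 121.01 114.8 ] [ 3.14  0.   -0.24] 0.6288192650224836 [ 95.83 102.15]
(316.88458251953125, 261.768310546875) [650.23 122.83  62.  ] [ 95.41 103.92] [-0.4  -1.78 66.8 ]
```

View pics/w7.png

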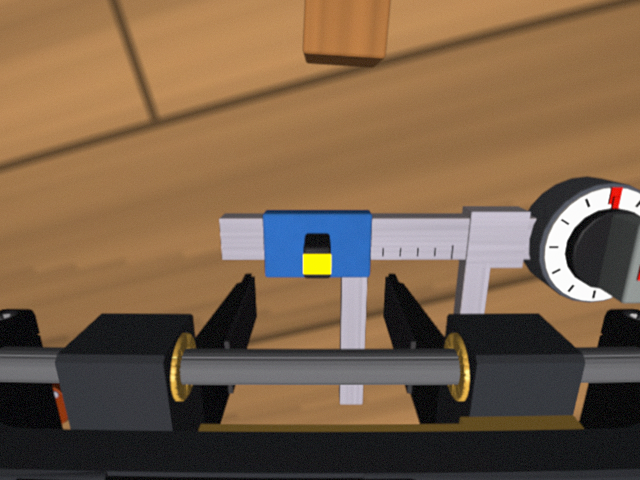

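The thumb is at (317,262), a gap of about 69 mm, and the bezel is still on zero.

carry_out --pt "0 -1.8 25 0 0.4" --pt "0 0 27 0 0.5" --pt "0 0 15 0 0.6" --pt "0 0 0 0 1" --pt "0 0 0 0 1" --pt "0 0 0 0 1" --pt "0 0 0 0 1" --pt "0 0 0 0 1" --pt "0 0 0 0 1" --pt "0 0 0 0 1"

```text
t: 24.4
eef_pos: [651.3, 122.8, 49.1]
tcp_rot: [-3.141, -0.002, -0.242]
ft_force: [-0.4, -0.4, 7.0]
opening: 0.165
grip_force: 30.0
```

carry_out --pt "0 4 0 0 1" --pt "0 7 0 0 1" --pt "0 7 0 0 1" --pt "0 5 0 0 1" --pt "0 3 0 0 1" --pt "0 2 0 0 1" --pt "0 2 0 0 1" --pt "0 1 0 0 1" --pt "0 1 0 0 1" --pt "0 0 0 0 1" --pt "0 0 0 0 1"

```text
t: 25.5
eef_pos: [643.5, 91.8, 49.1]
tcp_rot: [-3.141, -0.002, -0.242]
ft_force: [-1.2, -0.0, 8.0]
opening: 0.168
grip_force: 30.0
```

Run:
```python
from h import *
np.set_printoptions(suppress=True,precision=2)
s=env.state(); print(cal(s["eef_pos"])[1]-35,s["ft_force"][:2]@Y,s["opening"],s["grip_force"])
```

```text
37.20219019467221 -0.3168641954096441 0.16790126437355593 29.998845756053925
```

carry_out --pt "0 1 0 0 1" --pt "0 1 0 0 1" --pt "0 0.5 0 0 1" --pt "0 0.5 0 0 1" --pt "0 0 0 0 1" --pt "0 0 0 0 1"

```text
t: 26.1
eef_pos: [642.8, 89.2, 49.0]
tcp_rot: [-3.141, -0.002, -0.242]
ft_force: [-0.5, 1.7, 7.1]
opening: 0.168
grip_force: 30.0
```

carry_out --pt "0 0.5 0 0 1" --pt "0 0.3 0 0 1" --pt "0 0 0 0 1" --pt "0 0 0 0 1" --pt "0 0 0 0 1"

```text
t: 26.6
eef_pos: [642.8, 89.0, 49.1]
tcp_rot: [-3.14, -0.002, -0.242]
ft_force: [-0.1, 5.7, 6.7]
opening: 0.166
grip_force: 30.0
```

carry_out --pt "0 0.4 0 0 1" --pt "0 0 0 0 1" --pt "0 0 0 0 1" --pt "0 0 0 0 1" --pt "0 0 0 0 1"

```text
t: 27.1
eef_pos: [642.8, 88.9, 49.1]
tcp_rot: [-3.14, -0.002, -0.242]
ft_force: [0.3, 8.3, 5.9]
opening: 0.17
grip_force: 30.0
```

About 8 N was held with the jaw at roughly 34 mm. I'll open up and fetch the collar.

carry_out --pt "0 -3 0 0 1" --pt "0 -7 0 0 1" --pt "0 -9 0 0 1" --pt "0 -9 0 0 1" --pt "0 -6 0 0 1" --pt "0 -2 0 0 1" --pt "0 0 0 0 0.37" --pt "0 0 0 0 0.37" --pt "0 0 0 0 0.37" --pt "0 0 -20 0 0.37" --pt "0 0 -40 0 0.37" --pt "-20 16 -10 0 0.37"

```text
t: 28.3
eef_pos: [630.1, 112.4, 121.1]
tcp_rot: [-3.14, -0.006, -0.242]
ft_force: [-0.3, -0.2, 0.5]
opening: 0.605
grip_force: 0.0
```

carry_out --pt "-34 27 0 -8 0.37" --pt "-30 27 0 -8 0.37" --pt "-23 17 0 -8 0.37" --pt "0 0 0 -8.2 0.37" --pt "0 0 0 -8.2 0.37" --pt "0 0 0 -8.2 0.37" --pt "0 0 0 -8.2 0.37" --pt "0 0 0 -8.2 0.37" --pt "0 0 0 -8.2 0.37" --pt "0 0 0 -8.2 0.37" --pt "0 0 0 -8.2 0.37" --pt "0 0 0 0 0.37"

```text
t: 29.5
eef_pos: [532.9, 52.1, 117.9]
tcp_rot: [-3.141, 0.0, 1.324]
ft_force: [-0.2, -0.2, -0.0]
opening: 0.628
grip_force: 0.0
```

Run:
```python
from h import *
np.set_printoptions(suppress=True,precision=2)
d=cam("wrist"); s=env.state(); print(s["eef_pos"],s["tcp_rot"],s["opening"],cal(s["eef_pos"]),tool([*wor(-12,17),14]))
cv2.imwrite("pics/w8.png",d["img"])
```

```text
[532.93  52.12 117.87] [-3.14  0.    1.32] 0.6312885877367984 [-1.28  6.91] [ 10.01 -10.8  103.87]
```

View pics/w8.png

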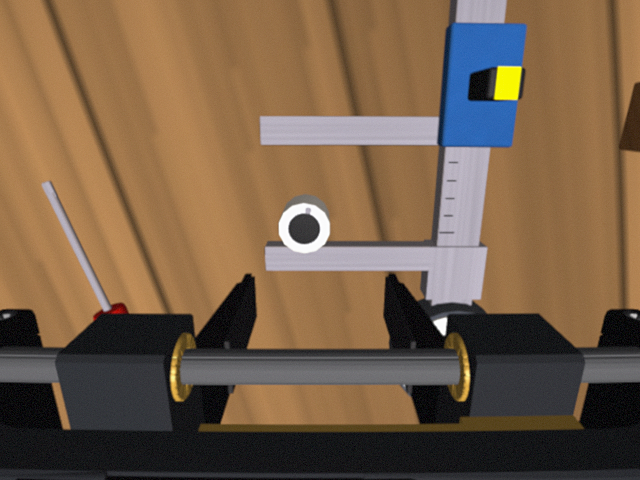

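The white collar stands upright against the fixed jaw at (304,228), with its top visible and the jaw opened.

Run:
```python
from h import *
np.set_printoptions(suppress=True,precision=2)
d=cam("wrist"); p=ray(d,(304.5,228.5),32)[0]; print(p,cal(p),tool([*p[:2],14.3]))
# tray outline corners at rim z=28 from scene
e=cam("scene"); h=cv2.cvtColor(e["img"],cv2.COLOR_BGR2HSV)
cs=ray(e,[(213,184),(143,187),(119,270),(209,265)],28)[:,:2]; print(cs, cs.mean(0), np.linalg.norm(np.roll(cs,-1,0)-cs,axis=1))
```

```text
[525.55  65.29  32.  ] [-11.63  17.9 ] [ 10.91 -10.5  103.59]
[[ 353.61 -298.3 ]
 [ 382.55 -461.74]
 [ 659.07 -393.51]
 [ 627.2  -226.44]] [ 505.61 -345.  ] [165.99 284.81 170.08 282.87]
```

carry_out --pt "11 -10.5 10 0 0.37" --pt "0 0 35 0 0.37" --pt "0 0 35 0 0.37" --pt "0 0 15 0 0.37" --pt "0 0 8 0 0.37" --pt "0 0 0 0 0.37" --pt "0 0 0 0 1" --pt "0 0 0 0 1" --pt "0 0 0 0 1" --pt "0 0 0 0 1" --pt "0 0 0 0 1" --pt "0 0 0 0 1"

```text
t: 30.85
eef_pos: [525.8, 65.4, 15.5]
tcp_rot: [3.141, -0.0, 1.322]
ft_force: [-1.1, -0.0, 5.5]
opening: 0.356
grip_force: 30.0
```

carry_out --pt "0 0 0 0 1" --pt "0 0 -15 0 1" --pt "0 0 -30 0 1" --pt "0 0 -45 0 1" --pt "0 0 -45 0 1" --pt "0 0 -45 0 1" --pt "0 0 0 0 1" --pt "0 0 0 0 1"

```text
t: 31.65
eef_pos: [525.5, 65.5, 195.5]
tcp_rot: [3.14, -0.0, 1.322]
ft_force: [-0.3, 0.2, -1.7]
opening: 0.351
grip_force: 30.0
```

Run:
```python
from h import *
np.set_printoptions(suppress=True,precision=2)
s=env.state(); print(s["eef_pos"],s["tcp_rot"],s["opening"],s["joints"],tool([500,-250,200]))
```

```text
[525.48  65.46 195.46] [ 3.14 -0.    1.32] 0.350547552249354 [-0.    0.39  1.83 -0.    0.93  0.25] [-312.     53.11   -4.56]
```

carry_out --pt "-20 4 -10 0 1" --pt "-40 8 -20 0 1" --pt "-40 8 -20 0 1" --pt "-40 8 -20 0 1" --pt "-40 8 -10 0 1" --pt "-40 8 0 0 1" --pt "-40 8 0 0 1" --pt "-40 8 0 0 1" --pt "-40 8 0 0 1" --pt "-40 8 0 0 1" --pt "-30 6 0 0 1" --pt "-15 2 0 0 1"

```text
t: 32.85
eef_pos: [501.4, -369.2, 272.3]
tcp_rot: [-3.138, -0.001, 1.32]
ft_force: [-0.5, -0.5, -0.3]
opening: 0.35
grip_force: 30.0
```

Run:
```python
from h import *
d=cam("wrist"); s=env.state(); print(s["eef_pos"],s["tcp_rot"],s["opening"])
cv2.imwrite("pics/w9.png",d["img"])
```

```text
[ 501.22311914 -370.07463602  272.44889576] [-3.13873463e+00 -8.66318968e-04  1.31945068e+00] 0.35315362190431643
```

View pics/w9.png

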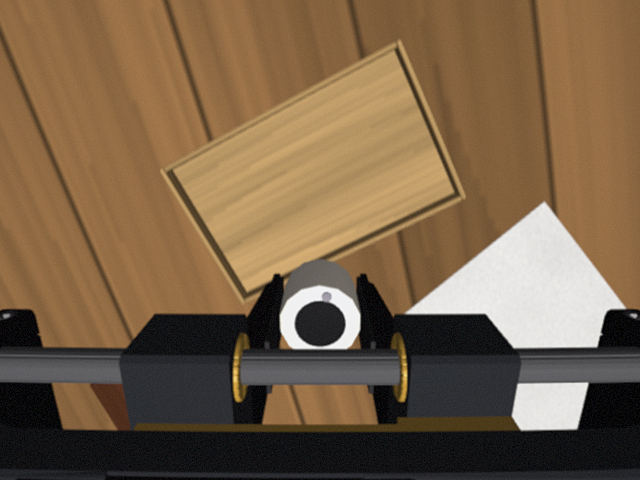

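The held collar is at (320,320). The tray's rim corners are at (162,171), (400,41), (464,197) and (245,302).

Run:
```python
from h import *
np.set_printoptions(suppress=True,precision=2)
d=cam("wrist"); c=ray(d,[(162,171),(400,41),(464,197),(245,302)],28)[:,:2]
print(c,np.linalg.norm(np.roll(c,-1,0)-c,axis=1)); m=c.mean(0)
v=(c[1]+c[2]-c[0]-c[3]); v/=np.linalg.norm(v); print(m,np.arctan2(v[1],v[0]))
for k in(-60,60): p=m+k*v; print(k,p,tool([*p,21]))
```

```text
[[ 350.62 -303.36]
 [ 610.   -244.45]
 [ 645.45 -406.91]
 [ 388.95 -464.97]] [265.98 166.28 262.99 166.09]
[ 498.75 -354.92] 0.22295149196108438
-60 [ 440.24 -368.19] [-15.49 -58.69 251.96]
60 [ 557.27 -341.66] [ 39.28  48.08 251.74]
```

carry_out --pt "-5 -19 20 0 1" --pt "-5 -20 40 0 1" --pt "-5.5 -20 45 0 1" --pt "0 0 45 0 1" --pt "0 0 45 0 1" --pt "0 0 30 0 1" --pt "0 0 17 0 1" --pt "0 0 8 0 1" --pt "0 0 0 0 1" --pt "0 0 0 0 1"

```text
t: 33.95
eef_pos: [441.6, -367.3, 25.7]
tcp_rot: [3.141, 0.0, 1.322]
ft_force: [0.3, 0.1, -1.5]
opening: 0.355
grip_force: 30.0
```

Run:
```python
from h import *
s=env.state(); print(s["eef_pos"],s["ft_force"],tool([440.2,-368.2,20.7]))
```

```text
[ 441.5938748  -367.33080608   25.71042463] [ 0.27946108  0.06467942 -1.53091864] [-1.18290215 -1.1409696   5.01015677]
```

carry_out --pt "0 0 4.6 0 1" --pt "0 0 0 0 0.37" --pt "0 0 0 0 0.37" --pt "0 0 0 0 0.37" --pt "0 0 0 0 0.37" --pt "0 0 0 0 0.37" --pt "0 0 -15 0 0.3" --pt "0 0 -30 0 0.3" --pt "0 0 -40 0 0.3" --pt "0 0 -40 0 0.3" --pt "20 -2 -20 0 0.3" --pt "40 -3 0 0 0.3"

```text
t: 35.15
eef_pos: [451.8, -310.0, 168.3]
tcp_rot: [3.136, 0.003, 1.319]
ft_force: [0.3, 0.7, -0.7]
opening: 0.696
grip_force: 0.0
```

carry_out --pt "45 -3 0 0 0.3" --pt "45 -3 0 0 0.3" --pt "45 -3 0 0 0.3" --pt "45 -3 0 0 0.3" --pt "45 -3 0 0 0.3" --pt "45 -3 0 0 0.3" --pt "45 -3 0 0 0.3" --pt "45 -3 0 0 0.3" --pt "45 -3 0 0 0.3" --pt "45 -3 0 0 0.3" --pt "45 -3 0 0 0.3" --pt "45 -3 0 0 0.3"

```text
t: 36.35
eef_pos: [549.4, 225.9, 165.4]
tcp_rot: [3.141, 0.0, 1.322]
ft_force: [0.3, 0.2, 0.1]
opening: 0.702
grip_force: 0.0
```

carry_out --pt "45 -3 0 0 0.3" --pt "20 -1 0 0 0.3" --pt "10 0 0 0 0.3" --pt "0 0 0 0 0.3" --pt "0 0 0 0 0.3"

```text
t: 36.85
eef_pos: [563.8, 296.6, 165.2]
tcp_rot: [-3.141, 0.001, 1.321]
ft_force: [-0.0, -0.6, -0.6]
opening: 0.698
grip_force: 0.0
```

```bash
cat > br.py <<'E'
from h import *
np.set_printoptions(suppress=True,precision=2)
d=cam("wrist"); s=env.state(); print(s["eef_pos"],s["tcp_rot"],s["opening"])
h=cv2.cvtColor(d["img"],cv2.COLOR_BGR2HSV)
m=cv2.inRange(h,(0,150,60),(10,255,255)); n,l,st,c=cv2.connectedComponentsWithStats(m)
for i in range(1,n):
    if st[i,4]>300: print(st[i],c[i],h[int(c[i][1]),int(c[i][0])+20])
b=cv2.inRange(h,(100,150,80),(130,255,255)); n,l,st,c=cv2.connectedComponentsWithStats(b)
for i in range(1,n):
    if st[i,4]>300: print("blue",st[i],ray(d,c[i],32)[0])
E
python3 br.py
```

```text
[563.92 296.37 165.32] [-3.14  0.    1.32] 0.6962506839671863
[ 291  116   57   58 1755] [318.05 143.82] [  8 163 210]
blue [ 176   81   54   48 1320] [505.71 402.96  32.  ]
blue [ 109  138   58   46 1474] [447.61 378.67  32.  ]
blue [ 294  254   41   48 1102] [548.47 257.67  32.  ]
```

carry_out --pt "29 0 0 0 0.3" --pt "29 -0.5 20 0 0.3" --pt "0 0 25 0 0.3" --pt "0 0 0 0 0.3" --pt "0 0 0 0 0.3"

```text
t: 37.4
eef_pos: [578.0, 352.8, 120.7]
tcp_rot: [-3.141, 0.001, 1.321]
ft_force: [0.5, -0.6, 0.1]
opening: 0.699
grip_force: 0.0
```

```bash
python3 br.py
python3 - <<'E'
from h import *
d=cam("wrist")
c,ax=ring(d,(0,150,150),(12,255,255),(230,150,420,400)); p=ray(d,c,32)[0]; print(c,ax,p,tool([*p[:2],14.5]))
E
```

```text
[578.3  353.02 121.42] [ 3.14 -0.    1.32] 0.7026320142134475
[ 288  203   63   66 2186] [318.91 236.2 ] [  8 187 184]
blue [ 161  167   61   56 1725] [507.44 406.36  32.  ]
blue [  89  222   65   56 1957] [449.64 382.56  32.  ]
(318.35628509521484, 239.8656234741211) (58.72966384887695, 61.07186508178711) [577.44645994 355.42945223  32.        ] [  1.77189382  -1.67398243 107.3227841 ]
```

carry_out --pt "1.8 -1.5 30 0 0.3" --pt "0 0 40 0 0.3" --pt "0 0 22 0 0.3" --pt "0 0 14 0 0.3" --pt "0 0 0 0 0.3" --pt "0 0 0 0 1" --pt "0 0 0 0 1" --pt "0 0 0 0 1" --pt "0 0 0 0 1" --pt "0 0 0 0 1" --pt "0 0 0 0 1" --pt "0 0 0 0 1"

```text
t: 38.7
eef_pos: [577.2, 356.3, 15.3]
tcp_rot: [3.14, -0.001, 1.322]
ft_force: [-1.0, -1.3, 7.1]
opening: 0.437
grip_force: 30.0
```

carry_out --pt "0 0 -15 0 1" --pt "0 0 -30 0 1" --pt "0 0 -35 0 1" --pt "0 0 0 0 1" --pt "0 0 0 0 1"

```text
t: 39.2
eef_pos: [576.9, 356.2, 95.7]
tcp_rot: [3.14, -0.001, 1.322]
ft_force: [0.5, -0.1, -0.6]
opening: 0.436
grip_force: 30.0
```

Run:
```python
from h import *
np.set_printoptions(suppress=True,precision=2)
s=env.state(); print(s["eef_pos"],s["tcp_rot"],s["opening"],s["grip_force"]); w=wor(-12,25); print(tool([w[0],w[1],15]))
```

```text
[576.95 356.2   95.67] [ 3.14 -0.    1.32] 0.4361301432010126 29.99954491853714
[-287.61   21.39   80.37]
```

carry_out --pt "-20 1.4 0 0 1" --pt "-40 3 0 0 1" --pt "-40 3 0 0 1" --pt "-45 3 0 0 1" --pt "-45 4 0 0 1" --pt "-45 4 0 0 1" --pt "-35 2 0 0 1" --pt "-17.5 1 0 0 1" --pt "0 0 0 0 1" --pt "0 0 30 0 1" --pt "0 0 30 0 1" --pt "0 0 0 0 1"

```text
t: 40.4
eef_pos: [524.8, 72.9, 31.2]
tcp_rot: [-3.136, 0.002, 1.322]
ft_force: [0.2, 0.0, -0.8]
opening: 0.434
grip_force: 30.0
```

Run:
```python
from h import *
np.set_printoptions(suppress=True,precision=2)
s=env.state(); print(s["eef_pos"],cal(s["eef_pos"]),s["ft_force"],tool([*wor(-12,25),15.3]))
```

```text
[524.83  72.86  31.2 ] [-14.16  25.07] [ 0.17  0.01 -0.84] [-0.04  2.26 15.89]
```

carry_out --pt "0 1.5 10 0 1" --pt "0 0 0 0 1" --pt "0 0 0 0 1"

```text
t: 40.7
eef_pos: [528.5, 72.1, 24.9]
tcp_rot: [3.141, -0.0, 1.322]
ft_force: [-0.6, -0.2, -0.4]
opening: 0.437
grip_force: 30.0
```

carry_out --pt "0 0 6 0 1" --pt "0 0 3.3 0 1" --pt "0 0 0 0 1" --pt "0 0 0 0 0.3" --pt "0 0 0 0 0.3" --pt "0 0 0 0 0.3" --pt "0 0 0 0 0.3" --pt "0 0 0 0 0.3" --pt "0 0 0 0 0.3" --pt "0 0 -20 0 0.3" --pt "0 0 -35 0 0.3" --pt "0 0 -45 0 0.3"

```text
t: 41.9
eef_pos: [527.3, 71.8, 115.0]
tcp_rot: [-3.139, 0.001, 1.322]
ft_force: [0.5, -0.5, 1.1]
opening: 0.705
grip_force: 0.0
```

carry_out --pt "26 35 0 0 0.37" --pt "26 35 0 0 0.37" --pt "27 35 0 0 0.37" --pt "0 0 0 8.2 0.37" --pt "0 0 0 8.2 0.37" --pt "0 0 0 8.2 0.37" --pt "0 0 0 8.2 0.37" --pt "0 0 0 8.2 0.37" --pt "0 0 0 8.2 0.37" --pt "0 0 0 8.2 0.37" --pt "0 0 0 8.2 0.37" --pt "0 0 0 8.2 0.37"

```text
t: 43.1
eef_pos: [649.2, 122.5, 114.9]
tcp_rot: [3.142, 0.0, 0.028]
ft_force: [-0.5, 0.4, -0.2]
opening: 0.632
grip_force: 0.0
```

carry_out --pt "0 0 0 8.2 0.37" --pt "0 0 0 7.7 0.37" --pt "0 0 0 0 0.37" --pt "0 0 0 0 0.37"

```text
t: 43.5
eef_pos: [649.2, 122.5, 114.9]
tcp_rot: [3.141, 0.0, -0.24]
ft_force: [-0.1, -0.6, -0.5]
opening: 0.63
grip_force: 0.0
```

```bash
cat > th.py <<'E'
from h import *
np.set_printoptions(suppress=True,precision=2)
d=cam("wrist"); s=env.state(); print(s["eef_pos"],s["tcp_rot"],s["opening"],cal(s["eef_pos"]))
c,ax=ring(d,(22,180,150),(35,255,255),(150,100,500,420)); p=ray(d,c,62)[0]; print(c,p,cal(p),tool([*p[:2],48]))
E
python3 th.py
```

```text
[649.27 122.47 114.94] [ 3.14  0.   -0.24] 0.6283124492949703 [ 94.57 103.34]
(316.51564025878906, 261.42433166503906) [649.49 124.46  62.  ] [ 94.3  105.32] [-0.25 -2.   66.94]
```

carry_out --pt "0 -2 25 0 0.4" --pt "0 0 27 0 0.5" --pt "0 0 14 0 0.6" --pt "0 0 0 0 1" --pt "0 0 0 0 1" --pt "0 0 0 0 1" --pt "0 0 0 0 1" --pt "0 0 0 0 1" --pt "0 0 0 0 1" --pt "0 0 0 0 1"

```text
t: 44.55
eef_pos: [650.4, 124.4, 50.2]
tcp_rot: [-3.141, -0.002, -0.244]
ft_force: [-0.8, -1.5, 6.7]
opening: 0.166
grip_force: 30.0
```

carry_out --pt "0 4 0 0 1" --pt "0 6 0 0 1" --pt "0 5 0 0 1" --pt "0 3 0 0 1" --pt "0 2 0 0 1" --pt "0 2 0 0 1" --pt "0 2 0 0 1" --pt "0 1 0 0 1" --pt "0 1 0 0 1" --pt "0 0 0 0 1" --pt "0 0 0 0 1"

```text
t: 45.65
eef_pos: [644.1, 99.3, 50.2]
tcp_rot: [-3.141, -0.002, -0.244]
ft_force: [-2.1, -0.3, 7.4]
opening: 0.168
grip_force: 30.0
```

Run:
```python
from h import *
s=env.state(); print(cal(s["eef_pos"])[1]-35,s["ft_force"][:2]@Y,s["opening"],s["grip_force"])
```

```text
44.59438039414438 -0.7647924462183227 0.16801164835888088 30.00176042318344
```

carry_out --pt "0 1 0 0 1" --pt "0 0.8 0 0 1" --pt "0 0.5 0 0 1" --pt "0 0.3 0 0 1" --pt "0 0 0 0 1" --pt "0 0 0 0 1"

```text
t: 46.25
eef_pos: [643.5, 97.2, 50.2]
tcp_rot: [-3.14, -0.002, -0.244]
ft_force: [-0.8, 2.3, 6.4]
opening: 0.168
grip_force: 30.0
```

carry_out --pt "0 0.5 0 0 1" --pt "0 0 0 0 1" --pt "0 0 0 0 1" --pt "0 0 0 0 1"

```text
t: 46.65
eef_pos: [643.5, 97.1, 50.2]
tcp_rot: [-3.14, -0.002, -0.244]
ft_force: [0.0, 5.3, 5.9]
opening: 0.17
grip_force: 30.0
```

carry_out --pt "0 0.4 0 0 1" --pt "0 0 0 0 1" --pt "0 0 0 0 1" --pt "0 0 0 0 1"

```text
t: 47.05
eef_pos: [643.5, 97.0, 50.2]
tcp_rot: [-3.14, -0.002, -0.244]
ft_force: [0.6, 7.6, 5.6]
opening: 0.169
grip_force: 30.0
```

carry_out --pt "0 0.2 0 0 1" --pt "0 0 0 0 1" --pt "0 0 0 0 1" --pt "0 -3 0 0 1" --pt "0 -7 0 0 1" --pt "0 -8 0 0 1" --pt "0 -8 0 0 1" --pt "0 -4 0 0 1" --pt "0 0 0 0 0.3" --pt "0 0 0 0 0.3" --pt "0 0 0 0 0.3" --pt "0 0 0 0 0.3"

```text
t: 48.25
eef_pos: [649.8, 124.5, 48.9]
tcp_rot: [3.141, 0.0, -0.244]
ft_force: [-0.1, 0.1, 0.6]
opening: 0.446
grip_force: 0.0
```

carry_out --pt "0 0 -25 0 0.3" --pt "0 0 -40 0 0.3" --pt "-35 28 0 0 0.3" --pt "-36 28 0 0 0.3" --pt "-36 28 0 0 0.3" --pt "0 0 0 -8.2 0.3" --pt "0 0 0 -8.2 0.3" --pt "0 0 0 -8.2 0.3" --pt "0 0 0 -8.2 0.3" --pt "0 0 0 -8.2 0.3" --pt "0 0 0 -8.2 0.3" --pt "0 0 0 -8.2 0.3"

```text
t: 49.45
eef_pos: [525.7, 68.9, 114.0]
tcp_rot: [3.142, 0.0, 0.764]
ft_force: [-0.4, -0.7, -0.3]
opening: 0.701
grip_force: 0.0
```

carry_out --pt "0 0 0 -8.2 0.3" --pt "0 0 0 -8.2 0.3" --pt "0 0 0 -8.2 0.3" --pt "0 0 0 -7.7 0.3" --pt "0 0 0 0 0.3" --pt "0 0 0 0 0.3"

```text
t: 50.05
eef_pos: [525.7, 69.0, 114.0]
tcp_rot: [3.142, 0.0, 1.318]
ft_force: [-0.1, -0.5, -0.3]
opening: 0.699
grip_force: 0.0
```

Run:
```python
from h import *
np.set_printoptions(suppress=True,precision=2)
d=cam("wrist"); s=env.state(); print(s["eef_pos"],s["tcp_rot"],s["opening"])
c,ax=ring(d,(0,150,150),(12,255,255),(230,130,420,400)); p=ray(d,c,32)[0]; print(c,ax,p,cal(p),tool([*p[:2],15.2]))
cv2.imwrite("pics/w10.png",d["img"])
```

```text
[525.76  68.97 114.02] [3.14 0.   1.32] 0.6995538295258047
(322.4352340698242, 244.6379852294922) (58.06379699707031, 61.09497833251953) [527.15  69.83  32.  ] [-11.17  22.7 ] [ 1.18  1.12 98.82]
```

carry_out --pt "1 1 30 0 0.3" --pt "0 0 40 0 0.3" --pt "0 0 18 0 0.3" --pt "0 0 10 0 0.3" --pt "0 0 0 0 0.3" --pt "0 0 0 0 1" --pt "0 0 0 0 1" --pt "0 0 0 0 1" --pt "0 0 0 0 1" --pt "0 0 0 0 1" --pt "0 0 0 0 1" --pt "0 0 0 0 1"

```text
t: 51.3
eef_pos: [527.3, 69.8, 16.7]
tcp_rot: [3.14, -0.0, 1.322]
ft_force: [-1.4, 0.1, 6.8]
opening: 0.436
grip_force: 30.0
```

carry_out --pt "0 0 0 0 1" --pt "0 0 -20 0 1" --pt "0 0 -40 0 1" --pt "0 0 -45 0 1" --pt "-20 2 -40 0 1" --pt "-40 7 0 0 1" --pt "-45 8 0 0 1" --pt "-45 8 0 0 1" --pt "-45 8 0 0 1" --pt "-45 8 0 0 1" --pt "-45 8 0 0 1" --pt "-45 8 0 0 1"

```text
t: 52.5
eef_pos: [500.3, -266.0, 161.2]
tcp_rot: [3.141, 0.0, 1.321]
ft_force: [1.6, 1.1, -0.1]
opening: 0.44
grip_force: 30.0
```

Run:
```python
from h import *
np.set_printoptions(suppress=True,precision=2)
s=env.state(); print(s["eef_pos"],s["opening"],tool([557.3,-341.7,21]));
```

```text
[ 500.29 -265.95  161.22] 0.44025108016305015 [-59.32  73.91 140.24]
```

carry_out --pt "-28 37 0 0 1" --pt "-28 37 30 0 1" --pt "0 0 40 0 1" --pt "0 0 40 0 1" --pt "0 0 0 0 1" --pt "0 0 0 0 1"

```text
t: 53.1
eef_pos: [556.1, -333.2, 54.4]
tcp_rot: [-3.141, -0.0, 1.322]
ft_force: [0.0, 0.9, 0.1]
opening: 0.441
grip_force: 30.0
```

Run:
```python
from h import *
np.set_printoptions(suppress=True,precision=2)
s=env.state(); print(s["eef_pos"],s["opening"],tool([557.3,-341.7,22]));
```

```text
[ 556.07 -333.16   54.42] 0.44149992574738167 [-7.98  3.32 32.41]
```

Lower, release, rise, and head back to the thumb.

carry_out --pt "-8 3.3 20 0 1" --pt "0 0 10 0 1" --pt "0 0 2.4 0 1" --pt "0 0 0 0 1" --pt "0 0 0 0 0.3" --pt "0 0 0 0 0.3" --pt "0 0 0 0 0.3" --pt "0 0 0 0 0.3" --pt "0 0 0 0 0.3" --pt "0 0 -15 0 0.3" --pt "0 0 -35 0 0.3" --pt "0 0 -45 0 0.3"

```text
t: 54.3
eef_pos: [556.6, -341.3, 117.0]
tcp_rot: [-3.139, -0.001, 1.322]
ft_force: [0.7, -0.3, 0.8]
opening: 0.697
grip_force: 0.0
```

carry_out --pt "20 0 -45 0 0.37" --pt "40 5 0 0 0.37" --pt "45 -3 0 0 0.37" --pt "45 -3 0 0 0.37" --pt "45 -3 0 0 0.37" --pt "45 -3 0 0 0.37" --pt "45 -3 0 0 0.37" --pt "45 -3 0 0 0.37" --pt "45 -3 0 0 0.37" --pt "40 -3 0 0 0.37" --pt "20 0 0 0 0.37" --pt "0 0 0 0 0.37"

```text
t: 55.5
eef_pos: [646.3, 86.7, 162.2]
tcp_rot: [3.141, -0.0, 1.325]
ft_force: [-0.9, -0.5, 0.1]
opening: 0.628
grip_force: 0.0
```

Run:
```python
from h import *
np.set_printoptions(suppress=True,precision=2)
s=env.state(); print(s["eef_pos"],s["tcp_rot"],s["opening"],tool([649.5,124.4,115])); 
d=cam("scene"); cv2.imwrite("pics/s2.png",d["img"])
```

```text
[646.33  86.73 162.19] [ 3.14 -0.    1.32] 0.6281164278946896 [37.3  -6.15 47.2 ]
```

View pics/s2.png

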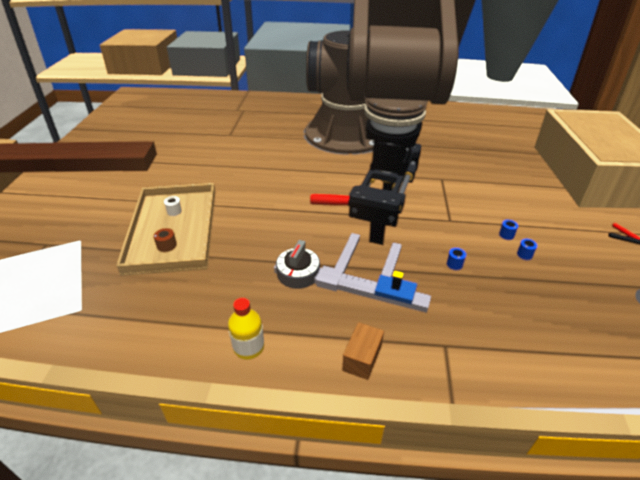

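Both collars stand upright in the tray, white at (172,205) and brown at (165,240). No grey collar is on the bench. The bystanders haven't been touched. Now I shut the caliper.

carry_out --pt "18 -3 20 0 0.37" --pt "19 -3 27 0 0.37" --pt "0 0 0 8.2 0.37" --pt "0 0 0 8.2 0.37" --pt "0 0 0 8.2 0.37" --pt "0 0 0 8.2 0.37" --pt "0 0 0 8.2 0.37" --pt "0 0 0 8.2 0.37" --pt "0 0 0 8.2 0.37" --pt "0 0 0 8.2 0.37" --pt "0 0 0 8.2 0.37" --pt "0 0 0 8.2 0.37"

```text
t: 56.75
eef_pos: [649.5, 119.8, 114.9]
tcp_rot: [3.141, -0.0, -0.117]
ft_force: [0.4, -0.7, -0.9]
opening: 0.626
grip_force: 0.0
```

carry_out --pt "0 0 0 7.8 0.37" --pt "0 0 0 0 0.37" --pt "0 0 0 0 0.37"

```text
t: 57.05
eef_pos: [649.5, 120.5, 114.7]
tcp_rot: [3.141, -0.0, -0.243]
ft_force: [0.3, 1.2, 0.5]
opening: 0.631
grip_force: 0.0
```

```bash
python3 th.py
```

```text
[649.42 120.84 114.66] [ 3.14 -0.   -0.24] 0.6290999212523631 [ 95.11 101.79]
(310.7040557861328, 262.06634521484375) [650.22 125.83  62.  ] [ 94.67 106.83] [-0.44 -5.04 66.66]
```

carry_out --pt "0 -4.5 25 0 0.4" --pt "0 0 27 0 0.5" --pt "0 0 14 0 0.6" --pt "0 0 0 0 1" --pt "0 0 0 0 1" --pt "0 0 0 0 1" --pt "0 0 0 0 1" --pt "0 0 0 0 1" --pt "0 0 0 0 1" --pt "0 0 0 0 1"

```text
t: 58.1
eef_pos: [651.1, 126.1, 49.6]
tcp_rot: [-3.141, -0.002, -0.246]
ft_force: [-0.5, -1.7, 6.4]
opening: 0.167
grip_force: 30.0
```

carry_out --pt "0 4 0 0 1" --pt "0 8 0 0 1" --pt "0 10 0 0 1" --pt "0 10 0 0 1" --pt "0 10 0 0 1" --pt "0 10 0 0 1" --pt "0 8 0 0 1" --pt "0 4 0 0 1" --pt "0 2 0 0 1" --pt "0 1 0 0 1" --pt "0 0 0 0 1" --pt "0 0 0 0 1"

```text
t: 59.3
eef_pos: [634.7, 61.1, 49.6]
tcp_rot: [-3.141, -0.002, -0.246]
ft_force: [-1.5, 0.3, 6.4]
opening: 0.165
grip_force: 30.0
```

Run:
```python
from h import *
s=env.state(); print(cal(s["eef_pos"])[1]-35,s["ft_force"][:2]@Y)
```

```text
5.305810257339708 -0.06589792128014815
```

carry_out --pt "0 2 0 0 1" --pt "0 1.5 0 0 1" --pt "0 1 0 0 1" --pt "0 0.5 0 0 1" --pt "0 0.5 0 0 1" --pt "0 0 0 0 1" --pt "0 0 0 0 1"

```text
t: 60.0
eef_pos: [633.5, 56.5, 49.6]
tcp_rot: [-3.14, -0.002, -0.246]
ft_force: [0.2, 4.0, 6.1]
opening: 0.166
grip_force: 30.0
```

carry_out --pt "0 0.5 0 0 1" --pt "0 0 0 0 1" --pt "0 0 0 0 1"

```text
t: 60.3
eef_pos: [633.5, 56.5, 49.6]
tcp_rot: [-3.14, -0.002, -0.246]
ft_force: [0.5, 7.9, 6.0]
opening: 0.166
grip_force: 30.0
```

The caliper is shut against its stop. I'll release, rise and check.

carry_out --pt "0 0 0 0 0.4" --pt "0 0 0 0 0.4" --pt "0 0 0 0 0.4" --pt "0 0 0 0 0.4" --pt "0 0 0 0 0.4" --pt "0 0 -25 0 0.4" --pt "0 0 -45 0 0.4" --pt "0 0 -45 0 0.4" --pt "0 0 -45 0 0.4" --pt "0 0 -30 0 0.4" --pt "0 0 0 0 0.4" --pt "0 0 0 0 0.4"

```text
t: 61.5
eef_pos: [632.5, 55.4, 238.5]
tcp_rot: [-3.142, -0.001, -0.246]
ft_force: [0.2, -0.0, 0.4]
opening: 0.602
grip_force: 0.0
```

Run:
```python
from h import *
d=cam("wrist"); cv2.imwrite("pics/w11.png",d["img"]); e=cam("side")["img"][130:230,360:520]
im=d["img"]; im[0:300,340:640][:0]; big=cv2.resize(e,(320,200)); im[280:480,320:640]=big
cv2.imwrite("pics/w12.png",im); print(env.state()["eef_pos"],env.state()["opening"])
```

```text
[632.15926637  55.37976848 236.99299321] 0.6009183813268457
```

View pics/w12.png

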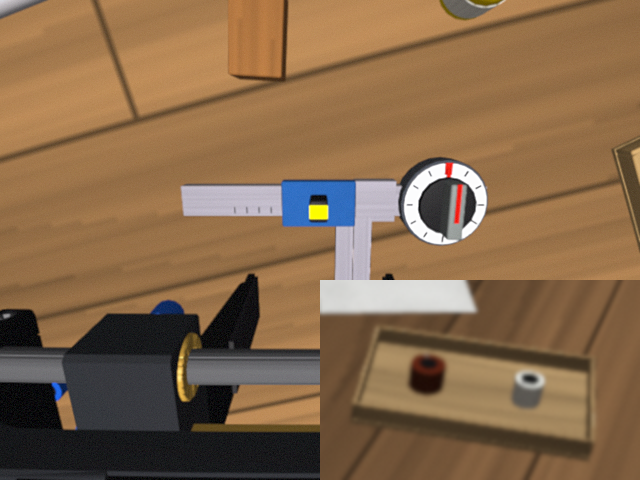

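The jaws are shut, the pointer meets the zero mark at (449,170), and both collars stand upright in the tray. I'm handing the job in.

```bash
python3 -c "
from cell import env
print(env.job_done())"
```

```text
the job is handed in; nothing more can be done
None
```

The job is handed in with no verdict shown: the caliper was shut and the bezel zeroed, then the white and brown collars (no grey found on the bench) were each gauged at about 8 N and stood upright in the tray, and the caliper is shut again, on zero by the last picture.

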